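# Fetch the terminal-box cover from the drawer and fit it on the tilted gearmotor

### The arm

A 6-joint arm with a two-finger parallel gripper is mounted at the origin on the work surface. World frame = base frame: x ahead of the robot, y to its left, z up, the work surface at z = 0. Lengths are in mm, angles in rad, forces in N, time in s.
With the tool pointing down it reaches from about 300 to 775 mm from the base axis. Payload 14.6 kg.
Tool frame: the origin (TCP) lies midway between the tips of the shut fingers; the grasp point (between the pads) lies 19 mm behind it (manip.hold_point_z is the distance from the TCP to the grasp point, in mm); z points along the fingers, y is the direction in which the jaws open and shut (so a half turn about z gives the same grasp; the last joint's range is limited). The gripper opens to 94 mm and grips with 3 to 60 N. Pads are 16 mm wide; open, the fingers measure 119 mm over their backs; the gripper's body (75 mm by 177 mm) begins 78 mm behind the grasp point.
Start: joints at [-1.388, 0.3, 1.521, -0, 1.321, -0.067], TCP at [135.959, -532.921, 205.446] pointing down, gripper open.
Joint ranges: [-3.03, 3.03], [-0.79, 2.21], [0.23, 2.52], [-1.04, 4.18], [0, 3.07], [-2.55, 2.55]. Speed limits (rad/s): [2.22, 2.22, 2.57, 3.14, 3.14, 3.14].

### API

Orientations are given as [roll, pitch, yaw] about the fixed x, y, z axes, in that order (R = Rz(yaw) Ry(pitch) Rx(roll)).
In Python, from cell import manip gives the robot as it stands.
- The arm moves only by the shell command python3 -m crank 'ROWS' [OPENING] [FORCE]. ROWS is JSON, a list of rows, each an object with "offset": the shift along the world's x, y, z in m, a list of three; "spin": the turn about the world's z in degrees. In form: [{"offset": [dx, dy, dz], "spin": spin}, ...]. A call has exactly 8 rows; each row is the pose to reach, as a shift and turn from the pose measured when the call began; what a row does not reach only later rows make up. A row lasts 1/12 s, in which the tool goes at most 41.7 mm and 7.16 degrees, less where a joint would pass 70% of its speed; a pose out of reach is approached as far as the arm can. A call with a gripper value outside its range is refused whole. OPENING is the opening, from 0 (shut) to 1 (fully open), set as the call begins (- or left out, the last holds). The fingers move at their own pace and stop on an object; FORCE is the grip in N (left out, the last holds). Time passes only in rows, so rows that repeat a pose let the fingers close, or fill a call up. It gives the time, the measured TCP pose, the force and the opening at its end, in the units of the state.
- manip.read_state(): the state, without advancing time (a new reading comes with each control period).
- manip.camera(name): name is "scene" or "top" or "wrist"; returns a dict with "pixels" (384x512x3 uint8, red, green, blue), "fx", "fy", "cx", "cy" (pixels), "k1" (the pictures are not rectified: a ray, as slopes to the right and down, at radius r is drawn at 1 + k1 r^2 times it, then the intrinsics apply), "extrinsics" (4x4, takes a point from world to camera coordinates); the wrist camera has in their place "hand_eye" (4x4, takes a point from camera to tool coordinates, whose origin is the TCP and whose axes are the flange's). Camera axes: x right, y down, z forward; pixel columns grow to the right and rows downward; lengths in mm; the calibration is good to about 2 mm. A picture is of the moment at which its call begins: read the wrist's pose just before it. There is no depth.
- manip.sign_off(): hands the job in, once; it reports no verdict.
Trained networks look in a picture, given as the dict that the camera call returned (one of the last four; its "shot" number tells which), for a name from the list of things; names that differ only in an ending like _2 or _b are one class to them, and where a whole thing is asked for, a point or a joint stands for the part that bears it (a point fixed in the world has none). Each returns a list of dicts, best first, with "conf" (0 to 1); they miss things now and then, are a little off and sometimes report something else, mostly with a low value. They report only what shows in the picture. A call takes as long as a camera call.
- manip.search_frame(picture, name): "location" ([x, y, z] in mm, in world coordinates, good to about 4 mm: the middle of the surface that is visible of it).
- manip.masks_of(picture, name): "mask" (384x512 bool, what is visible of it).
The state is a dict: "clock": time; "joints": joint angles; "qd": joint speeds; "effort": joint torques, N m; "eef_pos": TCP position; "eef_rot": TCP orientation; "wrist_force": force on the tool from outside, world axes, zero at the start; "moment": the same for the moment, N m; "finger_gap": finger opening in mm.
Only numpy, scipy, OpenCV 4.12 (cv2) and the standard library are available. Lean on these libraries where they do the work, as an engineer would, in place of code of your own. Each camera call takes 0.05 s, during which the arm holds its last target. There are 200 camera calls.

### The job

Pull open the top drawer of the bench cabinet, take out the white terminal-box cover and fit it, hood outwards, on the open terminal box of the blue-grey gearmotor so that its lip drops inside the box and it lies flush on the rim all round. Leave the cover there and push the drawer fully shut without slamming it; do not disturb the screwdriver, the yellow meter or the tin.

Things in the scene. Friction and masses are not known exactly. Their poses are not given: they have to be found in the camera images.
- drawer_handle (a point): Middle of the round bar of the top drawer's steel bow handle. Bar 12 mm thick, 116 mm long along this frame's y; its centre line stands 48 mm in front of the drawer's red front panel. -x is the way the drawer opens, z is up. With the drawer shut, the cabinet's top is 34 mm above this point, its front edge 48 mm behind it. A like handle of a lower drawer, not needed, is 76 mm below.
- drawer_floor (a point): Middle of the floor of the top drawer's front compartment (moves with the drawer), 143 mm behind the handle's bar and 42 mm below it. Axes as the handle. Inside, the compartment is 170 mm long in x and 254 mm wide in y; the side walls are 50 mm high, the front panel 60 mm, the partition behind 44 mm.
- drawer (a joint): How far the top drawer is out, in m: 0 fully home, 0.20 at its stop. It slides with about 2.5 N of friction plus 10 N per m/s, stays where it is left and has no catch. It starts 0 to 10 mm out; from 0.18 on its front compartment stands clear of the cabinet's top.
- cabinet: The grey drawer cabinet, 290 mm wide, 330 deep, 180 high, with two red drawer fronts, fixed to the bench on the left or on the right of the robot. Origin on the bench under the middle of its front face; x into the cabinet, z up.
- cover_center (a point): Middle of the loose white cover, half-way up. It starts flat, hood up, in the top drawer's front compartment. z out of the hood, x along the short side, y along the long side. Flange 104 (x) by 124 (y) by 6 mm, its top 8 mm and its underside 14 mm below this point. On it a hood 54 (x) by 84 (y) mm rises to 22 mm above this point: grip that across its 54 mm.
- cover: The same cover (0.19 to 0.35 kg), axes as cover_center, origin 14 mm lower, in the plane of the flange's underside, which comes to rest on the box's rim. Below it a rounded lip, 81 (x) by 101 (y) mm outside, reaches 8 mm down. The cover fits either way round (half a turn).
- box_rim (a point): Middle of the open terminal box's mouth, in the plane of its rim. z, square out of the mouth, leans 30 degrees from vertical to the robot's side; x runs up the slope, away from the robot, y level along the motor. Outside 104 (x) by 124 (y) mm, rim 8 mm wide, mouth 88 by 108 mm, clear 20 mm deep. With the cover seated, cover_center is 14 mm out along z and the axes agree (or half a turn).
- gearmotor: The blue-grey gearmotor, 320 mm long, lying fixed in timber V-blocks, rolled 30 degrees towards the robot, on the other side from the cabinet. Origin on the bench, 60 mm behind its axis line, about half-way along it; y along its axis; the terminal box is towards the -y end. Below the rim the box stands 56 mm proud of the motor.
- screwdriver: Loose screwdriver with teal handle, 210 mm long, about 30 mm thick, lying between the cabinet and the gearmotor along x; origin at its underside. Leave alone.
- meter: Loose yellow multimeter, 180 by 90 by 40 mm (52 with its dial), lying on the bench in front of the gearmotor, on the robot's side; origin in the middle of its underside, x along its length. Leave alone.
- tin: Loose tin with a green band, 72 mm across, 90 mm high, standing on the cabinet's top, its side at least 84 mm behind the cabinet's front; origin in the middle of its underside. Leave alone.

How it is judged (in metres and radians):
On the way, in this order (a step that is already met when the one before it is completed fails the run):
1. the top drawer is pulled open, at least 140 mm (value of joint drawer above 0.14 m), for 0.2 s.
2. the cover is lifted out of the drawer, clear above its walls (height (world z) of cover_center above 0.19 m and value of joint drawer above 0.12 m), for 0.1 s.
3. the cover lies flush on the terminal box's rim, let go (z of cover_center in the frame of box_rim between 0.0105 and 0.0175 m and x of cover_center in the frame of box_rim between -0.007 and 0.007 m and y of cover_center in the frame of box_rim between -0.007 and 0.007 m and angle between the z axis of cover_center and the z axis of box_rim, either way round below 0.05 rad and angle between cover_center's own z axis and vertical below 0.8 rad and angle between the x axis of cover_center and the x axis of box_rim, either way round below 0.14 rad and contact force between the fingers and cover below 0.3 N), for 0.3 s.
At the end, for the whole second after the job is handed in: The cover lies hood outwards on the terminal box, let go and at rest: flush with the rim (within 3.5 mm in height and 0.05 rad), within 7 mm of the middle each way and 0.14 rad of square (either way round); the top drawer is shut to within 6 mm (all of step 3 and linear speed of cover below 0.01 m/s and value of joint drawer below 0.006 m); the robot touches nothing.
It fails at once if the drawer is slammed shut (faster than 0.45 m/s) (velocity of joint drawer below -0.45 m/s).
It fails at once if a bystander (screwdriver, meter, tin) is pushed more than 25 mm (distance of any of screwdriver, meter, tin from where it was at the start of the episode above 0.025 m).
It also fails if it takes over 67 s, if anything falls off the work surface, if the arm or the gripper's body presses on something with over 40 N, if the wrist force passes 120 N, or if a joint passes its speed limit or range.

## Working session

There is one attempt and no reset: what is moved stays moved. The work goes in short steps, Python scripts to look and compute and a shell command to move; the robot and the scene stay as the last step left them, time stands still between calls to the robot, and variables do not carry over. Pictures are saved under pics/ and viewed, about 8 in all and at most 12, crops included, and the job is handed in when it is done.

```bash
mkdir -p pics; cat > h.py <<'E'
import numpy as np, cv2
from cell import manip
def locs(cam,names):
    p=manip.camera(cam)
    for n in names:
        r=manip.search_frame(p,n)
        print(cam,n,[(np.round(d["location"]).tolist(),round(d["conf"],2)) for d in r[:3]])
    return p
def save(p,f): cv2.imwrite(f,cv2.cvtColor(p["pixels"],cv2.COLOR_RGB2BGR))
E
python3 - <<'E'
from h import *
N="drawer_handle cabinet box_rim gearmotor cover screwdriver meter tin".split()
s=manip.read_state();print(s["eef_pos"],s["eef_rot"],s["finger_gap"],manip.hold_point_z)
a=locs("scene",N);b=locs("top",N)
save({"pixels":a["pixels"]},"pics/a.png");save(b,"pics/b.png")
for p in(a,b):print(np.round(p["extrinsics"],3).tolist(),p["fx"],p["cx"],p["cy"],p["k1"])
E
```

```text
[ 135.8934474  -532.65772605  204.87133775] [-3.14038889e+00 -4.56530098e-05  2.49783927e-01] 94.06276307303746 18.8
scene drawer_handle [([624.0, -256.0, 151.0], 0.55)]
scene cabinet [([774.0, -207.0, 176.0], 0.88)]
scene box_rim [([509.0, 204.0, 199.0], 0.96)]
scene gearmotor [([552.0, 256.0, 172.0], 0.73)]
scene cover []
scene screwdriver [([642.0, 0.0, 22.0], 0.8)]
scene meter [([510.0, 207.0, 202.0], 0.64), ([367.0, 273.0, 39.0], 0.62), ([626.0, -258.0, 151.0], 0.45)]
scene tin [([749.0, -231.0, 267.0], 0.93)]
top drawer_handle [([627.0, -272.0, 151.0], 0.88)]
top cabinet []
top box_rim []
top gearmotor [([552.0, 240.0, 173.0], 0.7), ([625.0, -272.0, 155.0], 0.61)]
top cover []
top screwdriver [([650.0, 4.0, 23.0], 0.59)]
top meter [([361.0, 273.0, 41.0], 0.73), ([756.0, -240.0, 274.0], 0.46)]
top tin [([755.0, -241.0, 273.0], 0.79), ([625.0, -271.0, 153.0], 0.36)]
[[-0.934, -0.357, -0.006, 509.301], [-0.341, 0.898, -0.277, 244.144], [0.105, -0.257, -0.961, 958.081], [0.0, 0.0, 0.0, 1.0]] 358.17016499916673 251.487687944719 198.14987811942686 -0.11477597070552925
[[-0.021, -1.0, 0.006, -18.462], [-0.995, 0.021, -0.102, 558.172], [0.102, -0.009, -0.995, 1180.277], [0.0, 0.0, 0.0, 1.0]] 381.56409723102837 258.13671913442676 194.68361208964467 -0.04560023639508939
```

View pics/a.png

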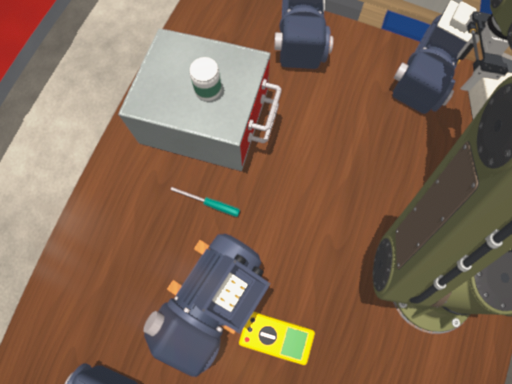

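View pics/b.png

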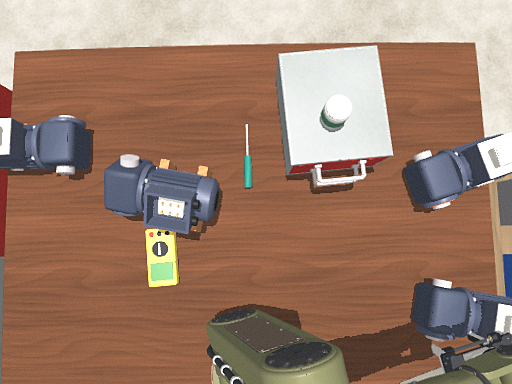

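```bash
python3 - <<'E'
from h import *
a=cv2.imread("pics/a.png");b=cv2.imread("pics/b.png")
c=lambda i,x,y,w,h,s:cv2.resize(i[y:y+h,x:x+w],None,fx=s,fy=s,interpolation=cv2.INTER_CUBIC)
o=np.vstack([np.hstack([c(a,190,230,100,75,4),c(b,130,170,100,75,4)]),np.hstack([c(a,230,70,100,75,4),c(b,280,140,120,75,4)[:, 0:400]])])
cv2.imwrite("pics/c.png",o)
E
```

```text
(no output)
```

View pics/c.png

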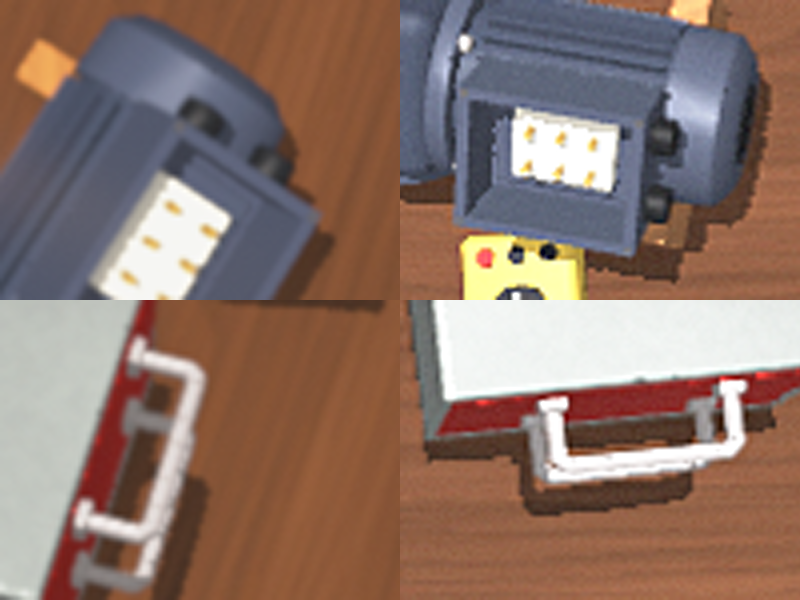

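```bash
cat >> h.py <<'E'
def ray(p,uv):
    xy=np.array([(uv[0]-p["cx"])/p["fx"],(uv[1]-p["cy"])/p["fy"]]);s=xy.copy()
    for _ in range(20): s=xy/(1+p["k1"]*(s@s))
    E=p["extrinsics"] if "extrinsics" in p else p["E"]
    R=E[:3,:3];return -R.T@E[:3,3],R.T@np.r_[s,1]
def hit(p,uv,z):
    o,d=ray(p,uv);return o+d*(z-o[2])/d[2]
def proj(p,X):
    E=p["extrinsics"] if "extrinsics" in p else p["E"]
    c=np.atleast_2d(X)@E[:3,:3].T+E[:3,3];s=c[:,:2]/c[:,2:]
    s=s*(1+p["k1"]*(s**2).sum(1,keepdims=True));return s*[p["fx"],p["fy"]]+[p["cx"],p["cy"]]
def wrist():
    from scipy.spatial.transform import Rotation as Ro
    s=manip.read_state();p=manip.camera("wrist")
    T=np.eye(4);T[:3,:3]=Ro.from_euler("xyz",s["eef_rot"]).as_matrix();T[:3,3]=s["eef_pos"]
    p["E"]=np.linalg.inv(T@p["hand_eye"]);return p
def rimR(yaw):
    from scipy.spatial.transform import Rotation as Ro
    return Ro.from_euler("xyz",[0,-np.pi/6,yaw]).as_matrix() # x up slope, z leans to robot (-x)
RC=np.array([[52,62,0],[52,-62,0],[-52,-62,0],[-52,62,0]],float)
E
python3 - <<'E'
from h import *
from scipy.optimize import least_squares
a=manip.camera("scene");b=manip.camera("top")
for z,uv in((146,(317,181)),(146,(341.8,178.8)),(146,(366,176.3)),(180,(291.3,164.3)),(180,(378.8,157))):print(uv,hit(b,uv,z).round(1))
pb=np.array([(146,192),(192,199.5),(190,233),(144,225.5)]);pa=np.array([(233.8,262.5),(270,283.8)])
def f(q):
    X=RC@rimR(q[3]).T+q[:3];return np.r_[(proj(b,X)-pb).ravel(),(proj(a,X[1:3])-pa).ravel()]
r=least_squares(f,[509,204,199,0],x_scale=[10,10,10,.1]);print(r.x.round(3),r.fun.round(1))
E
```

```text
(317, 181) [ 581.7 -199.2  146. ]
(341.8, 178.8) [ 586.7 -271.2  146. ]
(366, 176.3) [ 592.6 -341.9  146. ]
(291.3, 164.3) [ 625.6 -123.4  180. ]
(378.8, 157) [ 641.9 -371.1  180. ]
[ 4.94706e+02  2.16544e+02  2.00589e+02 -1.81000e-01] [-0.2  0.2 -0.3  0.1 -0.9  0.4  1.1  0.7 -0.1 -1.3 -0.8  0.8]
```

```bash
python3 -m crank '[{"offset":[0.04,0.02,0.01],"spin":7},{"offset":[0.075,0.04,0.02],"spin":14},{"offset":[0.11,0.06,0.03],"spin":21},{"offset":[0.145,0.08,0.04],"spin":28},{"offset":[0.18,0.1,0.04],"spin":35},{"offset":[0.21,0.12,0.04],"spin":42},{"offset":[0.24,0.14,0.04],"spin":49},{"offset":[0.25,0.146,0.04],"spin":50}]' 1 20
python3 -m crank '[{"offset":[0.035,0.02,0],"spin":7},{"offset":[0.07,0.04,0],"spin":14},{"offset":[0.105,0.06,0],"spin":21},{"offset":[0.14,0.08,0],"spin":28},{"offset":[0.17,0.1,0],"spin":30},{"offset":[0.195,0.115,0],"spin":30},{"offset":[0.2,0.117,0],"spin":30},{"offset":[0.2,0.117,0],"spin":30}]'
python3 - <<'E'
from h import *
p=wrist();save(p,"pics/d.png");s=manip.read_state();print(s["eef_pos"],s["eef_rot"],s["clock"],s["joints"])
print(p["hand_eye"].round(2).tolist(),p["fx"])
for n in("drawer_handle","cabinet"):print(n,[(d["location"],d["conf"]) for d in manip.search_frame(p,n)])
print(proj(p,[[587,-271,146],[582,-212,146],[591,-329,146]]))
E
```

```text
clock: 1.67
eef_pos: [389.0, -384.3, 245.5]
eef_rot: [3.141, -0.001, 1.133]
wrist_force: [-0.6, 0.0, -0.8]
finger_gap: 94.1
clock: 2.33
eef_pos: [589.9, -266.5, 244.7]
eef_rot: [-3.141, -0.001, 1.657]
wrist_force: [-0.3, -1.6, -0.5]
finger_gap: 94.1
[ 588.86084512 -267.49630966  245.00157823] [-3.14124159e+00 -7.57533817e-04  1.65601736e+00] 2.3833 [-4.83198942e-01  4.99930608e-01  1.15384105e+00  4.50962016e-04
  1.48852465e+00 -5.68457331e-01]
[[-0.0, -0.97, -0.24, 68.2], [1.0, -0.0, -0.0, -1.41], [-0.0, -0.24, 0.97, -178.43], [0.0, 0.0, 0.0, 1.0]] 337.23902320572626
drawer_handle [([624.9, -246.3, 153.3], 0.73)]
cabinet [([676.2, -213.0, 177.9], 0.88)]
[[256.08238966 194.60966916]
 [256.08316444 123.64929841]
 [255.0563892  257.81719019]]
```

View pics/d.png

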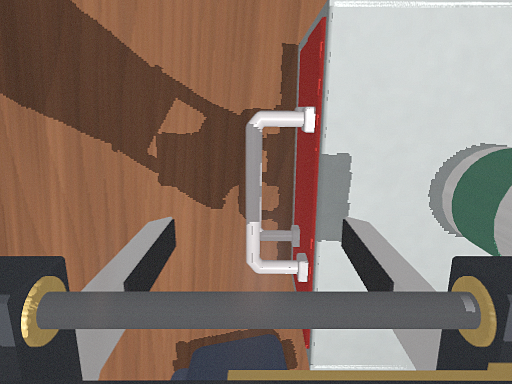

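```bash
python3 -m crank '[{"offset":[-0.004,-0.003,0],"spin":0},{"offset":[-0.004,-0.003,0],"spin":0},{"offset":[-0.004,-0.003,0],"spin":0},{"offset":[-0.004,-0.003,-0.01],"spin":0},{"offset":[-0.004,-0.003,-0.03],"spin":0},{"offset":[-0.004,-0.003,-0.045],"spin":0},{"offset":[-0.004,-0.003,-0.05],"spin":0},{"offset":[-0.004,-0.003,-0.05],"spin":0}]' 0.42 20
```

```text
clock: 3.15
eef_pos: [583.5, -271.1, 193.8]
eef_rot: [-3.139, -0.002, 1.655]
wrist_force: [-0.5, -0.2, -0.3]
finger_gap: 43.7
```

```bash
python3 -m crank '[{"offset":[0.001,0,-0.02],"spin":0},{"offset":[0.001,0,-0.04],"spin":0},{"offset":[0.001,0,-0.055],"spin":0},{"offset":[0.001,0,-0.065],"spin":0},{"offset":[0.001,0,-0.067],"spin":0},{"offset":[0.001,0,-0.067],"spin":0},{"offset":[0.001,0,-0.067],"spin":0},{"offset":[0.001,0,-0.067],"spin":0}]' 
python3 -m crank '[{"offset":[0,0,0],"spin":0},{"offset":[0,0,0],"spin":0},{"offset":[0,0,0],"spin":0},{"offset":[0,0,0],"spin":0},{"offset":[0,0,0],"spin":0},{"offset":[0,0,0],"spin":0},{"offset":[0,0,0],"spin":0},{"offset":[0,0,0],"spin":0}]' 0 20
```

```text
clock: 3.82
eef_pos: [585.0, -271.4, 128.2]
eef_rot: [-3.141, -0.001, 1.655]
wrist_force: [-0.5, 1.0, 0.5]
finger_gap: 39.6
clock: 4.48
eef_pos: [585.1, -271.4, 128.4]
eef_rot: [-3.141, -0.001, 1.655]
wrist_force: [0.9, -0.8, 0.9]
finger_gap: 11.4
```

```bash
python3 -m crank '[{"offset":[-0.008,-0.001,0],"spin":0},{"offset":[-0.022,-0.002,0],"spin":0},{"offset":[-0.038,-0.003,0],"spin":0},{"offset":[-0.054,-0.004,0],"spin":0},{"offset":[-0.07,-0.0055,0],"spin":0},{"offset":[-0.086,-0.007,0],"spin":0},{"offset":[-0.1,-0.008,0],"spin":0},{"offset":[-0.11,-0.0085,0],"spin":0}]' 
python3 -m crank '[{"offset":[-0.012,-0.001,0],"spin":0},{"offset":[-0.026,-0.002,0],"spin":0},{"offset":[-0.04,-0.003,0],"spin":0},{"offset":[-0.054,-0.004,0],"spin":0},{"offset":[-0.066,-0.005,0],"spin":0},{"offset":[-0.073,-0.0055,0],"spin":0},{"offset":[-0.077,-0.006,0],"spin":0},{"offset":[-0.077,-0.006,0],"spin":0}]'
```

```text
clock: 5.15
eef_pos: [474.2, -280.0, 128.4]
eef_rot: [3.141, -0.0, 1.654]
wrist_force: [3.2, -2.9, -3.1]
finger_gap: 11.3
clock: 5.82
eef_pos: [396.6, -286.1, 128.3]
eef_rot: [-3.141, -0.001, 1.654]
wrist_force: [-1.7, -1.6, -1.0]
finger_gap: 11.3
```

```bash
python3 -m crank '[{"offset":[0,0,0],"spin":0},{"offset":[0,0,0],"spin":0},{"offset":[0,0,0],"spin":0},{"offset":[0,0,0.02],"spin":0},{"offset":[0,0,0.055],"spin":0},{"offset":[0,0,0.09],"spin":0},{"offset":[0,0,0.12],"spin":0},{"offset":[0.01,0,0.14],"spin":0}]' 0.42
python3 -m crank '[{"offset":[0.03,0,0.02],"spin":0},{"offset":[0.06,0,0.03],"spin":0},{"offset":[0.09,0,0.04],"spin":0},{"offset":[0.115,0.005,0.04],"spin":0},{"offset":[0.13,0.01,0.04],"spin":0},{"offset":[0.13,0.01,0.04],"spin":0},{"offset":[0.13,0.01,0.04],"spin":0},{"offset":[0.13,0.01,0.04],"spin":0}]' 1
python3 - <<'E'
from h import *
p=wrist();save(p,"pics/e.png")
for n in("drawer_handle","cover","cover_center"):print(n,[(np.round(d["location"]).tolist(),d["conf"]) for d in manip.search_frame(p,n)])
np.save("e.npy",p["E"])
m=manip.masks_of(p,"cover")
for d in m[:1]:
    k=d["mask"].astype("uint8");print(d["conf"],k.sum(),cv2.minAreaRect(cv2.findNonZero(k)))
E
```

```text
clock: 6.48
eef_pos: [406.6, -286.2, 271.8]
eef_rot: [3.14, 0.002, 1.654]
wrist_force: [0.3, -0.2, -0.2]
finger_gap: 39.4
clock: 7.15
eef_pos: [536.1, -276.3, 311.7]
eef_rot: [3.14, 0.002, 1.654]
wrist_force: [0.6, -0.6, 0.1]
finger_gap: 89.7
drawer_handle [([539.0, -254.0, 106.0], 0.57)]
cover [([532.0, -267.0, 116.0], 0.57)]
cover_center [([533.0, -265.0, 120.0], 0.72)]
0.83 10169 ((256.12164306640625, 161.770263671875), (96.50220489501953, 110.64051818847656), 9.462322235107422)
```

View pics/e.png

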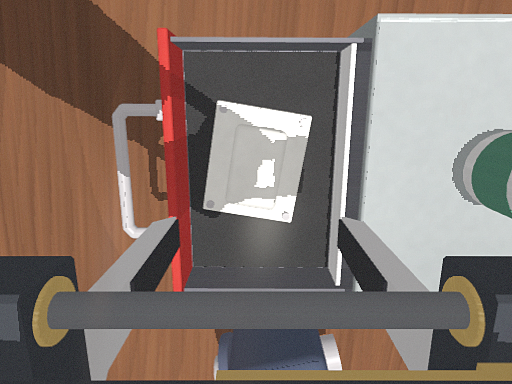

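```bash
python3 - <<'E'
from h import *
from scipy.optimize import least_squares
p=manip.camera("wrist");p["E"]=np.load("e.npy")
uv=np.array([(220,101),(311,117),(291,222),(204,207)],float)
C=np.array([[-52,62],[52,62],[52,-62],[-52,-62]])
def f(q,z=118):
    c,s=np.cos(q[2]),np.sin(q[2]);X=np.c_[C@np.array([[c,-s],[s,c]]).T+q[:2],np.full(4,z)]
    return (proj(p,X)-uv).ravel()
r=least_squares(f,[533,-265,0],x_scale=[10,10,.1]);print(r.x.round(3),np.degrees(r.x[2]),r.fun.round(1))
r=least_squares(lambda q:f(q,q[3]),[533,-265,0,118],x_scale=[10,10,.1,10]);print(r.x.round(3),r.fun.round(1))
s=manip.read_state();print(s["eef_pos"],s["eef_rot"])
E
```

```text
[ 5.32566e+02 -2.70866e+02 -8.80000e-02] -5.056912164671426 [-1.9 -1.8  2.6 -0.8  0.4  1.4 -1.2  1.9]
[ 5.32665e+02 -2.72495e+02 -8.80000e-02  1.06188e+02] [-0.7 -0.1  0.8  0.3 -0.6 -0.6  0.4  0.3]
[ 536.18505147 -276.50882884  312.10537348] [3.13948658e+00 2.03063844e-03 1.65317565e+00]
```

```bash
python3 -m crank '[{"offset":[-0.001,0.002,-0.01],"spin":7},{"offset":[-0.002,0.003,-0.02],"spin":14},{"offset":[-0.003,0.004,-0.03],"spin":21},{"offset":[-0.0035,0.005,-0.04],"spin":28},{"offset":[-0.0035,0.005,-0.05],"spin":35},{"offset":[-0.0035,0.005,-0.06],"spin":42},{"offset":[-0.0035,0.005,-0.07],"spin":49},{"offset":[-0.0035,0.005,-0.08],"spin":56}]' 1
python3 -m crank '[{"offset":[0,0,-0.01],"spin":7},{"offset":[0,0,-0.02],"spin":14},{"offset":[0,0,-0.02],"spin":20},{"offset":[0,0,-0.02],"spin":24},{"offset":[0,0,-0.02],"spin":24.2},{"offset":[0,0,-0.02],"spin":24.2},{"offset":[0,0,-0.02],"spin":24.2},{"offset":[0,0,-0.02],"spin":24.2}]'
python3 - <<'E'
from h import *
p=wrist();np.save("f.npy",p["E"]);s=manip.read_state();print(s["eef_pos"],np.degrees(s["eef_rot"]),s["joints"],s["finger_gap"])
for n in("cover","cover_center"):print(n,[(np.round(d["location"]).tolist(),d["conf"]) for d in manip.search_frame(p,n)])
c,q=np.cos(-.0883),np.sin(-.0883)
for z,a,b,col in((118,52,62,(0,255,0)),(148,27,42,(255,0,0))):
    X=np.array([[x*c-y*q+532.6,x*q+y*c-271.5,z] for x,y in((a,b),(a,-b),(-a,-b),(-a,b))])
    cv2.polylines(p["pixels"],[np.round(proj(p,X)*8).astype(int)],True,col,1,cv2.LINE_AA,3)
cv2.imwrite("pics/f.png",cv2.resize(p["pixels"][...,::-1],(768,576)))
E
```

```text
clock: 8.12
eef_pos: [532.5, -271.6, 231.8]
eef_rot: [3.139, 0.002, 2.636]
wrist_force: [1.0, -0.7, 0.6]
finger_gap: 93.8
clock: 8.78
eef_pos: [532.5, -271.7, 212.0]
eef_rot: [3.14, 0.003, 3.057]
wrist_force: [0.3, 0.7, -0.4]
finger_gap: 93.8
[ 532.46506491 -271.62065113  211.90126914] [1.79881903e+02 1.39617631e-01 1.75168477e+02] [-0.53430153  0.40157389  1.3695232   0.00297615  1.36919871 -2.02136842] 93.66819829292916
cover [([524.0, -272.0, 116.0], 0.91)]
cover_center [([520.0, -272.0, 119.0], 0.88)]
```

View pics/f.png

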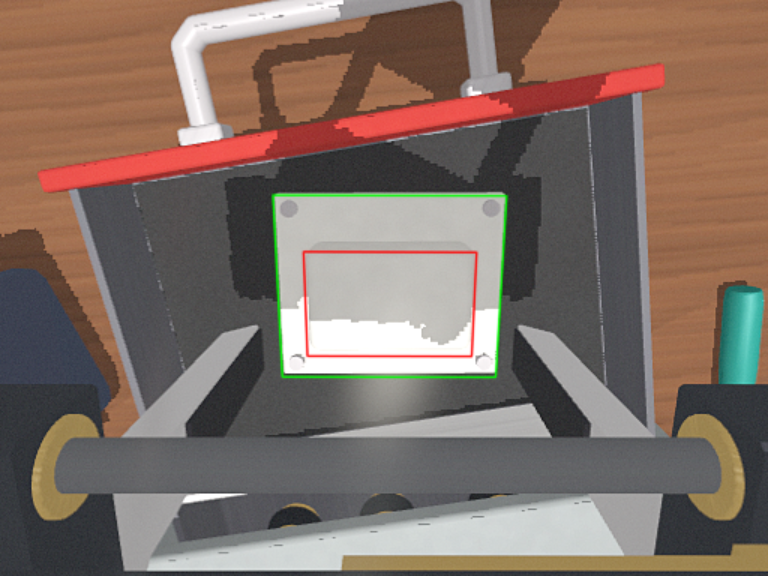

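```bash
python3 -m crank '[{"offset":[0,0,-0.015],"spin":0},{"offset":[0,0,-0.035],"spin":0},{"offset":[0,0,-0.052],"spin":0},{"offset":[0,0,-0.067],"spin":0},{"offset":[0,0,-0.078],"spin":0},{"offset":[0,0,-0.085],"spin":0},{"offset":[0,0,-0.089],"spin":0},{"offset":[0,0,-0.089],"spin":0}]' 1
python3 -m crank '[{"offset":[0,0,0],"spin":0},{"offset":[0,0,0],"spin":0},{"offset":[0,0,0],"spin":0},{"offset":[0,0,0],"spin":0},{"offset":[0,0,0],"spin":0},{"offset":[0,0,0],"spin":0},{"offset":[0,0,0],"spin":0},{"offset":[0,0,0],"spin":0}]' 0 15
```

```text
clock: 9.6
eef_pos: [532.4, -271.6, 122.5]
eef_rot: [3.139, 0.002, 3.058]
wrist_force: [0.7, 0.5, 0.8]
finger_gap: 93.9
clock: 10.27
eef_pos: [532.7, -271.7, 123.2]
eef_rot: [3.14, 0.003, 3.058]
wrist_force: [-0.7, 0.5, 6.4]
finger_gap: 84.4
```

```bash
python3 -m crank '[{"offset":[0,0,0.008],"spin":0},{"offset":[0,0,0.023],"spin":0},{"offset":[0,0,0.045],"spin":0},{"offset":[0,0,0.07],"spin":0},{"offset":[0,0,0.095],"spin":0},{"offset":[0,0,0.12],"spin":0},{"offset":[0,0,0.14],"spin":0},{"offset":[0,0,0.15],"spin":0}]' 
python3 -m crank '[{"offset":[0,0.005,0.01],"spin":0},{"offset":[0,0.02,0.02],"spin":0},{"offset":[0,0.035,0.03],"spin":0},{"offset":[0,0.055,0.04],"spin":0},{"offset":[0,0.075,0.04],"spin":0},{"offset":[0,0.095,0.04],"spin":0},{"offset":[0,0.11,0.04],"spin":0},{"offset":[0,0.12,0.04],"spin":0}]' 
python3 - <<'E'
from h import *
p=wrist();save(p,"pics/g.png");print(manip.read_state()["eef_pos"])
E
```

```text
clock: 10.93
eef_pos: [533.0, -271.9, 276.2]
eef_rot: [3.141, 0.006, 3.058]
wrist_force: [-0.3, -0.2, -1.2]
finger_gap: 84.1
clock: 11.6
eef_pos: [532.7, -149.1, 316.3]
eef_rot: [3.141, 0.005, 3.06]
wrist_force: [0.6, 1.3, -2.2]
finger_gap: 83.9
[ 532.86174707 -148.4172363   316.42260727]
```

View pics/g.png

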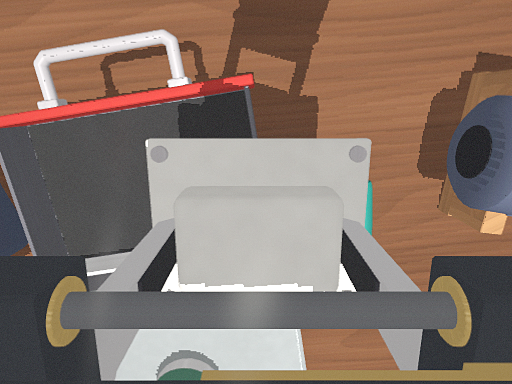

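```bash
python3 -m crank '[{"offset":[0.002,0.015,0.008],"spin":-1},{"offset":[0.004,0.04,0.018],"spin":-2},{"offset":[0.006,0.07,0.03],"spin":-3},{"offset":[0.01,0.1,0.04],"spin":-4},{"offset":[0.012,0.13,0.05],"spin":-5},{"offset":[0.012,0.155,0.06],"spin":-5.7},{"offset":[0.012,0.17,0.064],"spin":-5.7},{"offset":[0.012,0.175,0.064],"spin":-5.7}]' 
python3 - <<'E'
from h import *
import time
p=wrist();p=wrist();save(p,"pics/h0.png");np.save("h.npy",p["E"]);print(manip.read_state()["eef_pos"])
for n in("box_rim",):print(n,[(np.round(d["location"]).tolist(),d["conf"]) for d in manip.search_frame(p,n)])
X=RC@rimR(-.181).T+[494.7,216.5,200.6];print(proj(p,X).round(1))
cv2.imwrite("pics/h.png",cv2.resize(p["pixels"][20:260,312:512,::-1],(750,600-0) if 0 else (500,600),interpolation=cv2.INTER_CUBIC))
E
```

```text
clock: 12.32
eef_pos: [544.8, 28.7, 381.3]
eef_rot: [3.14, 0.007, 2.963]
wrist_force: [-0.2, 1.1, -2.6]
finger_gap: 84.0
[544.76291206  27.02467422 380.01358058]
box_rim [([509.0, 215.0, 200.0], 0.89)]
[[502.5 139.5]
 [375.6 139.4]
 [366.4  49.2]
 [483.2  49.2]]
```

View pics/h.png

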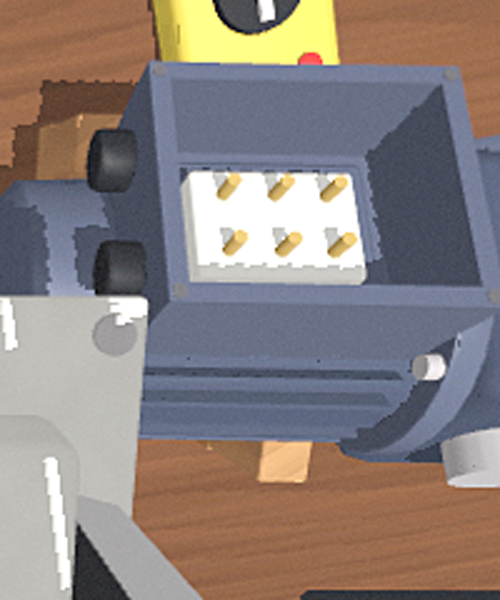

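```bash
python3 - <<'E'
from h import *
from scipy.optimize import least_squares
a=manip.camera("scene");b=manip.camera("top");p=manip.camera("wrist");p["E"]=np.load("h.npy")
pb=np.array([(146,192),(192,199.5),(190,233),(144,225.5)]);pa=np.array([(233.8,262.5),(270,283.8)])
pw=np.array([(510,137.6),(383.6,136),(375.2,48),(492.8,49.6)])
D=RC*[48/52,58/62,1]
po=np.array([(378.4,140),(372,45.2),(496,47.2)])
def f(q,w):
    R=rimR(q[3]).T;X=RC@R+q[:3]
    return np.r_[w[0]*(proj(b,X)-pb).ravel(),w[0]*(proj(a,X[1:3])-pa).ravel(),w[1]*(proj(p,D@R+q[:3])-pw).ravel(),w[1]*(proj(p,X[1:])-po).ravel()]
for w in((0,1),(1,.5),(1,1)):
    r=least_squares(f,[509,204,199,0],x_scale=[10,10,10,.1],args=(w,));print(w,r.x.round(3),r.fun.round(1))
E
```

```text
(0, 1) [ 4.93833e+02  2.13626e+02  2.22675e+02 -2.00000e-01] [-0.  -0.  -0.   0.  -0.   0.  -0.   0.   0.  -0.   0.  -0.  -0.   1.2
  0.2  0.3  0.4 -0.4 -0.8  0.3  1.4  0.2 -0.7 -1.1 -0.7 -0.6]
(1, 0.5) [ 4.93975e+02  2.15225e+02  2.18921e+02 -1.93000e-01] [-1.4 -0.5 -0.8  0.1 -1.8  0.9 -0.5  0.5  0.4 -2.8  0.2  0.3 -0.4  0.1
  0.4  0.1  0.2  0.2 -0.9  0.2  1.   0.  -0.3 -0.1 -0.9 -0.3]
(1, 1) [ 4.93909e+02  2.14486e+02  2.20945e+02 -1.97000e-01] [-1.3 -0.7 -0.6  0.1 -1.8  1.  -0.5  0.4  0.6 -3.2  0.4  0.1 -0.3  0.7
  0.5  0.2  0.6 -0.1 -1.2  0.4  1.8  0.1 -0.5 -0.7 -1.1 -0.5]
```

```bash
python3 -m crank '[{"offset":[0.005,0.015,0],"spin":-1},{"offset":[0.012,0.04,0],"spin":-1},{"offset":[0.02,0.07,0],"spin":-1},{"offset":[0.03,0.1,0],"spin":-1},{"offset":[0.04,0.13,0],"spin":-1},{"offset":[0.048,0.15,0],"spin":-1},{"offset":[0.051,0.163,0],"spin":-1},{"offset":[0.051,0.166,0],"spin":-1}]' 
python3 - <<'E'
from h import *
p=wrist();p=wrist();np.save("i.npy",p["E"]);print(manip.read_state()["eef_pos"],manip.read_state()["eef_rot"])
for n in("box_rim",):print(n,[(np.round(d["location"]).tolist(),d["conf"]) for d in manip.search_frame(p,n)])
X=RC@rimR(-.197).T+[494,214.5,220];print(proj(p,X).round(1))
cv2.imwrite("pics/i.png",cv2.resize(p["pixels"][0:160,150:370,::-1],(770,560),interpolation=cv2.INTER_CUBIC))
E
```

```text
clock: 13.28
eef_pos: [596.2, 192.5, 378.9]
eef_rot: [3.141, 0.003, 2.943]
wrist_force: [0.8, 0.6, -2.6]
finger_gap: 83.7
[595.81459778 190.94591765 379.64722279] [3.14119721 0.00430239 2.94190339]
box_rim [([503.0, 212.0, 198.0], 0.56)]
[[330.1 118. ]
 [192.9 118.4]
 [198.2  23.2]
 [323.7  22.9]]
```

View pics/i.png

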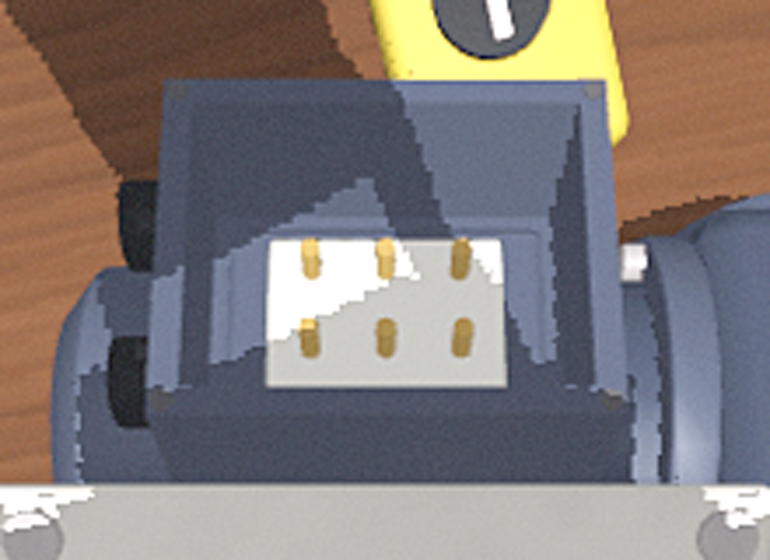

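```bash
python3 - <<'E'
from h import *
from scipy.optimize import least_squares
p=manip.camera("wrist");q2=dict(p);p["E"]=np.load("h.npy");q2["E"]=np.load("i.npy")
pw=np.array([(510,137.6),(383.6,136),(375.2,48),(492.8,49.6)])
D=RC*[48/52,58/62,1]
po=np.array([(378.4,140),(372,45.2),(496,47.2)])
pi=np.array([(330.9,117.4),(191.7,117.4),(196.9,22.9),(323.1,22.9)])
def f(q,w):
    R=rimR(q[3]).T;X=RC@R+q[:3]
    return np.r_[w*(proj(p,D@R+q[:3])-pw).ravel(),w*(proj(p,X[1:])-po).ravel(),(proj(q2,X)-pi).ravel()]
for w in(0,.5,1):
    r=least_squares(f,[509,204,199,0],x_scale=[10,10,10,.1],args=(w,));print(w,r.x.round(3),r.fun.round(1)[-8:])
c=r.x[:3];R=rimR(r.x[3]);print("seated G",c+R@[0,0,29],"upslope",R[:,0])
T=np.linalg.inv(np.linalg.inv(p["hand_eye"]));Ei=np.linalg.inv(p["hand_eye"])
q3=dict(p);q3["E"]=Ei;print(proj(q3,[[52,48,-4],[52,-48,-4],[52,0,-4]]),p["pixels"].shape)
cv2.imwrite("pics/i2.png",p["pixels"][130:160,130:390,::-1])
E
```

```text
0 [ 4.93587e+02  2.14010e+02  2.21410e+02 -1.96000e-01] [-1.   0.3  0.4  0.8  0.4 -0.3  0.3 -0.8]
0.5 [ 4.93688e+02  2.14008e+02  2.21849e+02 -1.97000e-01] [-0.9  0.5  0.2  0.8  0.4 -0.4  0.4 -0.7]
1 [ 4.93768e+02  2.13955e+02  2.22052e+02 -1.98000e-01] [-1.   0.6  0.1  0.9  0.4 -0.4  0.5 -0.6]
seated G [479.55146257 216.80608782 247.16716771] upslope [ 0.84911675 -0.17029605  0.5       ]
[[353.48460233 142.76179101]
 [167.06090329 142.8581978 ]
 [260.29818504 142.82571685]] (384, 512, 3)
```

```bash
python3 -m crank '[{"offset":[-0.015,0.004,0],"spin":0},{"offset":[-0.035,0.009,0],"spin":0},{"offset":[-0.06,0.014,-0.01],"spin":0},{"offset":[-0.08,0.018,-0.03],"spin":0},{"offset":[-0.095,0.022,-0.05],"spin":0},{"offset":[-0.105,0.024,-0.07],"spin":0},{"offset":[-0.108,0.024,-0.08],"spin":0},{"offset":[-0.108,0.024,-0.085],"spin":0}]' 
python3 -m crank '[{"offset":[0,0,-0.008],"spin":0},{"offset":[0,0,-0.016],"spin":0},{"offset":[0,0,-0.022],"spin":0},{"offset":[0,0,-0.026],"spin":0},{"offset":[0,0,-0.026],"spin":0},{"offset":[0,0,-0.026],"spin":0},{"offset":[0,0,-0.026],"spin":0},{"offset":[0,0,-0.026],"spin":0}]' 
```

```text
clock: 14.15
eef_pos: [486.7, 213.2, 294.6]
eef_rot: [3.141, 0.005, 2.94]
wrist_force: [0.6, 0.2, -1.7]
finger_gap: 83.6
clock: 14.82
eef_pos: [486.9, 213.2, 269.0]
eef_rot: [3.141, 0.005, 2.94]
wrist_force: [-0.1, 0.2, -2.6]
finger_gap: 83.9
```

```bash
python3 -m crank '[{"offset":[0.001,0.002,-0.002],"spin":0.3},{"offset":[0.001,0.002,-0.005],"spin":0.3},{"offset":[0.001,0.002,-0.008],"spin":0.3},{"offset":[0.001,0.002,-0.01],"spin":0.3},{"offset":[0.001,0.002,-0.012],"spin":0.3},{"offset":[0.001,0.002,-0.014],"spin":0.3},{"offset":[0.001,0.002,-0.014],"spin":0.3},{"offset":[0.001,0.002,-0.014],"spin":0.3}]' - 10
python3 - <<'E'
from h import *
p=wrist();save(p,"pics/j.png");s=manip.read_state();print(s["wrist_force"],s["moment"])
E
```

```text
clock: 15.48
eef_pos: [487.9, 215.2, 254.8]
eef_rot: [3.141, 0.005, 2.945]
wrist_force: [-0.3, -0.6, -2.0]
finger_gap: 83.9
[-0.76022885 -0.51048558 -2.31375121] [ 0.06666377 -0.15627913 -0.02172645]
```

View pics/j.png

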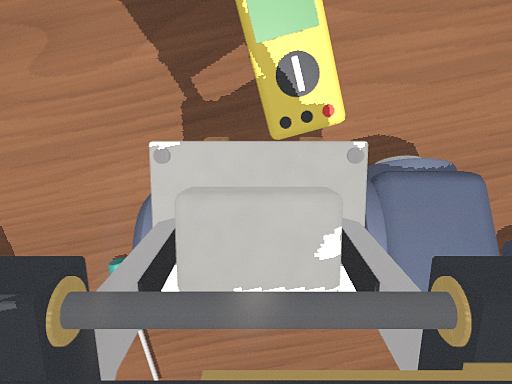

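```bash
python3 -m crank '[{"offset":[0,0,-0.001],"spin":0},{"offset":[0,0,-0.002],"spin":0},{"offset":[0,0,-0.003],"spin":0},{"offset":[0,0,-0.004],"spin":0},{"offset":[-0.001,0,-0.005],"spin":0},{"offset":[-0.001,0,-0.006],"spin":0},{"offset":[-0.001,0,-0.006],"spin":0},{"offset":[-0.001,0,-0.006],"spin":0}]'
python3 - <<'E'
from h import *
p=wrist();save(p,"pics/k.png");s=manip.read_state();print(s["wrist_force"],s["moment"])
print([cv2.minAreaRect(cv2.findNonZero(d["mask"].astype("uint8"))) for d in manip.masks_of(p,"cover")[:1]])
E
```

```text
clock: 16.2
eef_pos: [486.9, 215.1, 248.7]
eef_rot: [3.141, 0.005, 2.945]
wrist_force: [-0.9, 0.8, -1.7]
finger_gap: 83.6
[-0.47523357 -0.26747302 -1.34178951] [ 0.04389968 -0.05299948  0.02765842]
[((258.5, 218.5), (147.0, 211.0), 90.0)]
```

```bash
cat > edge.py <<'E'
from h import *
import sys
def row(f):
    g=cv2.cvtColor(cv2.imread(f),cv2.COLOR_BGR2GRAY).astype(float)[:,185:215].mean(1)
    return round(float(g[90:190].argmin()),1), int(np.diff(g)[110:185].argmax())+110
for f in ("j","k"): print(f,row(f"pics/{f}.png"))
p=wrist();save(p,f"pics/{sys.argv[1]}.png");print(row(f"pics/{sys.argv[1]}.png"))
s=manip.read_state();print(s["wrist_force"].round(2),s["moment"].round(3),s["finger_gap"])
E
python3 -m crank '[{"offset":[0,0,-0.001],"spin":0},{"offset":[-0.001,0,-0.002],"spin":0},{"offset":[-0.001,0,-0.003],"spin":0},{"offset":[-0.002,0,-0.004],"spin":0},{"offset":[-0.002,0.001,-0.005],"spin":0},{"offset":[-0.003,0.001,-0.006],"spin":0},{"offset":[-0.003,0.001,-0.007],"spin":0},{"offset":[-0.003,0.001,-0.007],"spin":0}]'
python3 edge.py l
```

```text
clock: 16.97
eef_pos: [483.8, 216.2, 241.5]
eef_rot: [3.141, 0.004, 2.945]
wrist_force: [-0.3, 0.8, -0.7]
finger_gap: 84.1
j (11.0, 140)
k (27.0, 144)
(31.0, 150)
[-0.36 -0.05 -1.83] [ 0.119  0.008 -0.043] 83.76296314253
```

```bash
python3 -m crank '[{"offset":[0,0,-0.001],"spin":0},{"offset":[0,0,-0.002],"spin":0},{"offset":[-0.001,0,-0.003],"spin":0},{"offset":[-0.001,0,-0.004],"spin":0},{"offset":[-0.001,0,-0.005],"spin":0},{"offset":[-0.002,0,-0.006],"spin":0},{"offset":[-0.002,0,-0.006],"spin":0},{"offset":[-0.002,0,-0.006],"spin":0}]'
python3 edge.py m; python3 - <<'E'
from h import *
p=manip.camera("wrist");p["E"]=np.linalg.inv(p["hand_eye"])
for ph in range(0,35,5):
    f=np.radians(ph);c,s=np.cos(f),np.sin(f)
    x,d=52,22 # toward robot, below pivot (pivot 16.8 behind TCP)
    print(ph,proj(p,[[x*c-d*s,48,-16.8+x*s+d*c]]).round(1))
E
```

```text
clock: 17.68
eef_pos: [481.6, 216.1, 235.3]
eef_rot: [-3.142, 0.004, 2.945]
wrist_force: [-1.1, 0.4, -2.5]
finger_gap: 83.7
j (11.0, 140)
k (27.0, 144)
(32.0, 155)
[-0.68  0.26 -0.73] [ 0.013 -0.033  0.005] 83.7320484720997
0 [[348.8 141. ]]
5 [[346.5 144. ]]
10 [[344.3 147.6]]
15 [[342.3 151.7]]
20 [[340.4 156.2]]
25 [[338.7 161.1]]
30 [[337.2 166.4]]
```

```bash
python3 -m crank '[{"offset":[0,0,-0.001],"spin":0},{"offset":[0,0,-0.002],"spin":0},{"offset":[-0.001,0,-0.003],"spin":0},{"offset":[-0.001,0,-0.004],"spin":0},{"offset":[-0.001,0,-0.005],"spin":0},{"offset":[-0.001,0,-0.006],"spin":0},{"offset":[-0.001,0,-0.007],"spin":0},{"offset":[-0.001,0,-0.007],"spin":0}]'
python3 edge.py n
```

```text
clock: 18.45
eef_pos: [480.9, 216.1, 229.4]
eef_rot: [3.141, 0.005, 2.945]
wrist_force: [-2.6, -0.9, 10.4]
finger_gap: 84.1
j (11.0, 140)
k (27.0, 144)
(33.0, 160)
[-3.24 -1.79  9.04] [-0.424  0.38  -0.01 ] 83.69871440443886
```

```bash
python3 -m crank '[{"offset":[0,0,0.001],"spin":0},{"offset":[0.001,0,0.001],"spin":0},{"offset":[0.001,0,0.002],"spin":0},{"offset":[0.002,0,0.002],"spin":0},{"offset":[0.002,-0.001,0.002],"spin":0},{"offset":[0.003,-0.001,0.002],"spin":0},{"offset":[0.003,-0.001,0.002],"spin":0},{"offset":[0.003,-0.001,0.002],"spin":0}]'
python3 edge.py o
python3 -m crank '[{"offset":[0,0,0],"spin":0},{"offset":[0,0,-0.001],"spin":0},{"offset":[0,0,-0.001],"spin":0},{"offset":[0,0,-0.002],"spin":0},{"offset":[0,0,-0.002],"spin":0},{"offset":[0,0,-0.002],"spin":0},{"offset":[0,0,-0.002],"spin":0},{"offset":[0,0,-0.002],"spin":0}]'
python3 edge.py p
```

```text
clock: 19.17
eef_pos: [483.9, 215.1, 231.3]
eef_rot: [3.141, 0.005, 2.945]
wrist_force: [0.1, -0.2, -1.6]
finger_gap: 83.9
j (11.0, 140)
k (27.0, 144)
(33.0, 160)
[ 1.04 -0.23 -2.5 ] [-0.001 -0.163  0.012] 84.00645509183153
clock: 19.88
eef_pos: [484.3, 215.1, 230.9]
eef_rot: [3.14, 0.007, 2.945]
wrist_force: [-3.0, -2.2, 10.4]
finger_gap: 83.9
j (11.0, 140)
k (27.0, 144)
(30.0, 159)
[-2.11 -2.08 11.  ] [-0.642  0.472  0.018] 84.00414294170734
```

```bash
python3 -m crank '[{"offset":[0,0,0.001],"spin":0},{"offset":[-0.001,0,0.001],"spin":0},{"offset":[-0.001,0.001,0.001],"spin":0},{"offset":[-0.001,0.002,0.001],"spin":0},{"offset":[-0.001,0.003,0],"spin":0},{"offset":[-0.001,0.003,-0.001],"spin":0},{"offset":[-0.001,0.003,-0.001],"spin":0},{"offset":[-0.001,0.003,-0.001],"spin":0}]'
python3 edge.py q
python3 - <<'E'
from h import *
p=cv2.imread("pics/q.png");t=manip.camera("top");s=manip.camera("scene")
c=lambda i,x,y,w,h,k:cv2.resize(i[y:y+h,x:x+w],(w*k,h*k),interpolation=cv2.INTER_CUBIC)
cv2.imwrite("pics/q2.png",np.vstack([np.hstack([c(s["pixels"][...,::-1],190,225,100,75,4),c(t["pixels"][...,::-1],120,170,100,75,4)]),c(p,110,110,300,112,1).repeat(1,0) if 0 else cv2.resize(p[110:222,106:406],(800,300),interpolation=cv2.INTER_CUBIC)]))
E
```

```text
clock: 20.6
eef_pos: [483.3, 218.2, 229.9]
eef_rot: [3.14, 0.007, 2.946]
wrist_force: [-0.5, 2.1, 1.1]
finger_gap: 83.8
j (11.0, 140)
k (27.0, 144)
(31.0, 159)
[-1.74  1.25  0.91] [ 0.262  0.153 -0.061] 84.08883783125802
```

View pics/q2.png

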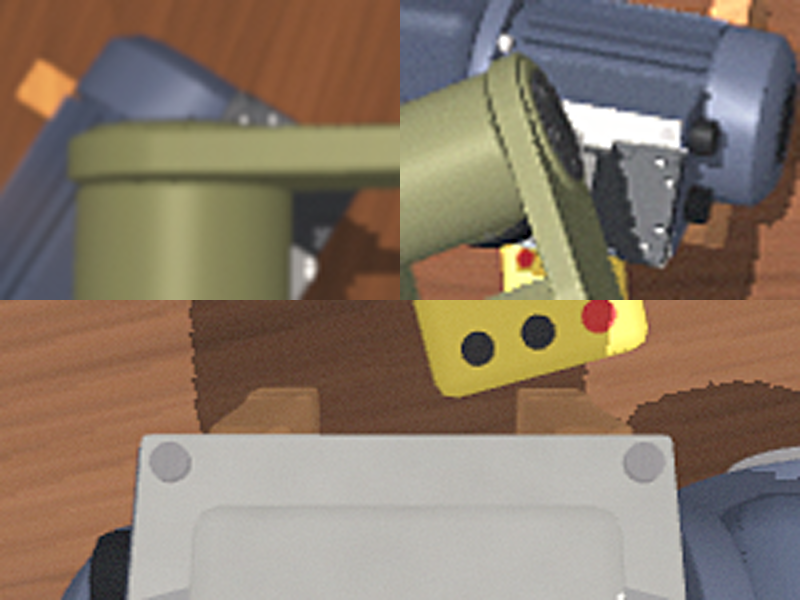

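```bash
python3 -m crank '[{"offset":[0,0,-0.001],"spin":0},{"offset":[0,0,-0.001],"spin":0},{"offset":[0,0,-0.002],"spin":0},{"offset":[0,0,-0.002],"spin":0},{"offset":[0,0,-0.003],"spin":0},{"offset":[0,0,-0.003],"spin":0},{"offset":[0,0,-0.003],"spin":0},{"offset":[0,0,-0.003],"spin":0}]'
python3 edge.py r
```

```text
clock: 21.42
eef_pos: [484.0, 218.1, 228.6]
eef_rot: [3.139, 0.01, 2.945]
wrist_force: [-1.8, -0.4, 13.1]
finger_gap: 84.0
j (11.0, 140)
k (27.0, 144)
(30.0, 158)
[-2.68 -1.26 12.91] [-0.485  0.277  0.043] 83.67392936795694
```

```bash
python3 -m crank '[{"offset":[-0.001,-0.001,0.001],"spin":0},{"offset":[-0.002,-0.001,0.001],"spin":0},{"offset":[-0.002,-0.001,0.001],"spin":0},{"offset":[-0.002,-0.001,0.001],"spin":0},{"offset":[-0.002,-0.001,0.001],"spin":0},{"offset":[-0.002,-0.001,0.001],"spin":0},{"offset":[-0.002,-0.001,0.001],"spin":0},{"offset":[-0.002,-0.001,0.001],"spin":0}]'
python3 edge.py s
python3 -m crank '[{"offset":[0,0,0],"spin":0},{"offset":[0,0,0],"spin":0},{"offset":[0,0,0],"spin":0},{"offset":[0,0,0],"spin":0},{"offset":[0,0,0],"spin":0},{"offset":[0,0,0],"spin":0},{"offset":[0,0,0],"spin":0},{"offset":[0,0,0],"spin":0}]' 1
python3 edge.py t
```

```text
clock: 22.13
eef_pos: [481.9, 217.1, 229.5]
eef_rot: [3.139, 0.01, 2.945]
wrist_force: [0.0, -0.6, -2.4]
finger_gap: 83.9
j (11.0, 140)
k (27.0, 144)
(31.0, 158)
[-0.64 -0.22 -2.68] [ 0.004 -0.156  0.022] 84.0786306531018
clock: 22.85
eef_pos: [481.9, 217.1, 229.5]
eef_rot: [3.139, 0.01, 2.945]
wrist_force: [0.4, -0.2, -0.5]
finger_gap: 94.0
j (11.0, 140)
k (27.0, 144)
(31.0, 158)
[-0.05  0.8   0.21] [ 0.074 -0.143 -0.055] 94.3258876608919
```

```bash
python3 -m crank '[{"offset":[0,0,0.01],"spin":0},{"offset":[0,0,0.03],"spin":0},{"offset":[0,0,0.055],"spin":0},{"offset":[0.01,0,0.08],"spin":0},{"offset":[0.025,-0.003,0.1],"spin":0},{"offset":[0.04,-0.006,0.12],"spin":0},{"offset":[0.05,-0.009,0.13],"spin":0},{"offset":[0.05,-0.01,0.13],"spin":0}]' 1
python3 - <<'E'
from h import *
p=wrist();p=wrist();np.save("u.npy",p["E"]);save(p,"pics/u.png")
for n in("cover_center",):print(n,[(np.round(d["location"]).tolist(),d["conf"]) for d in manip.search_frame(p,n)])
m=manip.masks_of(p,"cover")[0]["mask"].astype("uint8")
k=max(cv2.findContours(m,0,2)[0],key=cv2.contourArea);print(cv2.approxPolyDP(k,6,True)[:,0].tolist())
R=rimR(-.197);C=np.array([493.7,214,221.8])
I=p["pixels"].copy()
for z,col in((6,(0,255,0)),(0,(255,0,0))):
    X=(RC+[0,0,z])@R.T+C;print(z,proj(p,X).round(1).tolist());cv2.polylines(I,[np.round(proj(p,X)*8).astype(int)],True,col,1,cv2.LINE_AA,3)
x0,y0=130,40
cv2.imwrite("pics/u2.png",cv2.resize(I[40:240,130:390,::-1],(780,600),interpolation=cv2.INTER_CUBIC))
E
```

```text
clock: 23.57
eef_pos: [533.3, 206.7, 362.0]
eef_rot: [3.138, 0.013, 2.945]
wrist_force: [0.3, -0.2, -0.8]
finger_gap: 94.1
cover_center [([490.0, 214.0, 251.0], 0.83)]
[[0, 202], [0, 256], [24, 254]]
6 [[329.4, 190.8], [187.4, 191.0], [193.2, 85.9], [323.0, 85.9]]
0 [[328.0, 192.6], [188.7, 192.8], [194.3, 89.4], [321.8, 89.3]]
```

View pics/u2.png

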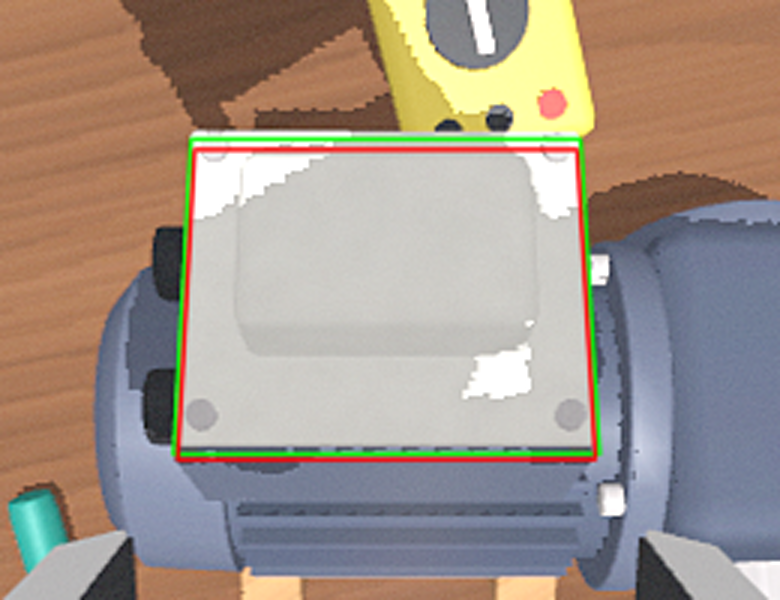

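```bash
cat > fitc.py <<'E'
from h import *
from scipy.optimize import least_squares
def fit(f,E,p,box,seed=(258,140)):
    I=cv2.imread(f).astype(int);sp=I.max(2)-I.min(2)
    m=((sp<28)&(I.min(2)>125)).astype("uint8");x0,y0,x1,y1=box
    M=np.zeros_like(m);M[y0:y1,x0:x1]=m[y0:y1,x0:x1]
    M=cv2.morphologyEx(cv2.morphologyEx(M,cv2.MORPH_CLOSE,np.ones((9,9))),cv2.MORPH_OPEN,np.ones((9,9)))
    k=max(cv2.findContours(M,0,1)[0],key=cv2.contourArea)[:,0]
    (c,s,a)=cv2.minAreaRect(k);l,t,w,h=cv2.boundingRect(k);print("bbox",l,t,w,h)
    ys=np.arange(t+15,t+h-15);xs=np.arange(l+20,l+w-20)
    L=[];md=np.median
    A=lambda u,v:cv2.fitLine(np.c_[u,v].astype(np.float32),cv2.DIST_HUBER,0,.01,.01).ravel()
    left=A([k[k[:,1]==y,0].min()-.5 for y in ys],ys);right=A([k[k[:,1]==y,0].max()+.5 for y in ys],ys)
    top=A(xs,[k[k[:,0]==x,1].min()-.5 for x in xs]);bot=A(xs,[k[k[:,0]==x,1].max()+.5 for x in xs])
    def X(a,b):
        t=np.linalg.solve(np.c_[a[:2],-b[:2]],b[2:]-a[2:]);return a[2:]+t[0]*a[:2]
    uv=np.array([X(right,bot),X(left,bot),X(left,top),X(right,top)]);print("corners",uv.round(1).tolist())
    p=dict(p);p["E"]=E
    def R(q):
        from scipy.spatial.transform import Rotation as Ro
        return Ro.from_euler("ZYX",[q[3],-q[4],q[5]]).as_matrix()
    g=lambda q:np.r_[(proj(p,RC@R(q).T+q[:3])-uv).ravel()]
    r=least_squares(g,[490,214,225,-.2,.5,0],x_scale=[10,10,10,.1,.1,.1])
    print("flange top",r.x[:3].round(1),"yaw,tilt,roll deg",np.degrees(r.x[3:]).round(1),"res",abs(r.fun).max().round(2))
    return r.x
E
python3 - <<'E'
from fitc import *
p=manip.camera("wrist")
fit("pics/u.png",np.load("u.npy"),p,(175,75,345,200))
E
```

```text
bbox 188 83 145 117
corners [[329.70001220703125, 196.39999389648438], [187.1999969482422, 186.6999969482422], [193.5, 82.19999694824219], [322.3999938964844, 83.9000015258789]]
flange top [490.  215.2 229. ] yaw,tilt,roll deg [-12.4  27.7  -1.5] res 3.63
```

```bash
python3 - <<'E'
import cv2,numpy as np
g=cv2.imread("pics/u.png").astype(int)
for c in (200,230,260,300,318): print(c,[tuple(int(v) for v in g[r,c]) for r in range(184,197)])
for r in (100,130,160,180): print(r,"L",g[r,182:200].sum(1)//3,"R",g[r,318:336].sum(1)//3)
for c in (215,250,300): print(c,"T",g[78:92,c].tolist())
E
```

```text
200 [(197, 203, 204), (201, 205, 207), (199, 204, 208), (197, 203, 206), (169, 171, 175), (103, 83, 73), (182, 152, 143), (183, 155, 146), (183, 156, 147), (159, 136, 129), (147, 122, 117), (149, 124, 114), (149, 126, 118)]
230 [(198, 202, 204), (199, 205, 207), (202, 207, 208), (197, 204, 207), (174, 176, 177), (105, 80, 76), (117, 97, 89), (114, 95, 89), (120, 101, 95), (154, 133, 124), (155, 132, 123), (155, 131, 124), (149, 126, 116)]
260 [(198, 202, 205), (201, 206, 208), (198, 203, 205), (194, 200, 202), (168, 169, 170), (174, 144, 134), (175, 147, 141), (174, 148, 142), (173, 148, 141), (156, 136, 128), (150, 129, 123), (150, 129, 123), (150, 128, 122)]
300 [(198, 204, 205), (200, 205, 205), (200, 204, 207), (198, 204, 206), (173, 176, 177), (109, 88, 80), (182, 153, 147), (176, 150, 140), (174, 148, 140), (155, 132, 127), (150, 128, 121), (148, 127, 118), (148, 123, 117)]
318 [(200, 205, 207), (198, 201, 204), (195, 201, 203), (194, 202, 203), (173, 176, 175), (108, 83, 74), (114, 93, 87), (118, 102, 95), (116, 96, 89), (104, 88, 81), (101, 81, 80), (156, 131, 124), (152, 128
[... 636 characters left out ...]
T [[80, 109, 155], [51, 63, 89], [47, 63, 89], [43, 59, 84], [36, 53, 81], [140, 146, 154], [255, 255, 255], [255, 255, 255], [255, 255, 255], [255, 255, 255], [255, 255, 255], [255, 255, 255], [187, 193, 195], [213, 220, 220]]
250 T [[61, 76, 109], [60, 79, 114], [57, 73, 102], [60, 78, 113], [44, 64, 101], [94, 104, 121], [217, 220, 218], [203, 207, 210], [200, 205, 207], [197, 203, 205], [200, 204, 207], [201, 205, 209], [199, 204, 207], [190, 196, 198]]
300 T [[136, 116, 112], [88, 70, 66], [99, 87, 87], [152, 168, 176], [146, 224, 246], [175, 255, 255], [255, 255, 255], [255, 255, 255], [255, 255, 255], [255, 255, 255], [255, 255, 255], [255, 255, 255], [188, 192, 193], [187, 192, 192]]
```

```bash
python3 -m crank '[{"offset":[-0.005,-0.02,0],"spin":-4},{"offset":[-0.015,-0.05,0],"spin":-10},{"offset":[-0.025,-0.085,0],"spin":-17},{"offset":[-0.035,-0.12,0],"spin":-24},{"offset":[-0.045,-0.155,0],"spin":-31},{"offset":[-0.055,-0.19,0],"spin":-37},{"offset":[-0.065,-0.225,0],"spin":-44},{"offset":[-0.075,-0.26,0],"spin":-50}]' 0.42 20
python3 -m crank '[{"offset":[-0.01,-0.035,-0.005],"spin":-6},{"offset":[-0.02,-0.07,-0.015],"spin":-12},{"offset":[-0.03,-0.105,-0.025],"spin":-17},{"offset":[-0.04,-0.14,-0.035],"spin":-21},{"offset":[-0.05,-0.175,-0.045],"spin":-24},{"offset":[-0.055,-0.205,-0.055],"spin":-24},{"offset":[-0.06,-0.225,-0.06],"spin":-24},{"offset":[-0.061,-0.233,-0.06],"spin":-24}]'
```

```text
clock: 24.48
eef_pos: [454.9, -53.8, 358.6]
eef_rot: [3.14, 0.009, 2.068]
wrist_force: [1.3, 0.5, -0.3]
finger_gap: 44.4
clock: 25.15
eef_pos: [392.5, -288.2, 296.9]
eef_rot: [-3.141, 0.007, 1.647]
wrist_force: [0.4, 1.3, 0.5]
finger_gap: 39.6
```

```bash
python3 -m crank '[{"offset":[0.004,0.002,-0.02],"spin":0},{"offset":[0.004,0.002,-0.05],"spin":0},{"offset":[0.004,0.002,-0.08],"spin":0},{"offset":[0.004,0.002,-0.11],"spin":0},{"offset":[0.004,0.002,-0.135],"spin":0},{"offset":[0.004,0.002,-0.155],"spin":0},{"offset":[0.004,0.002,-0.166],"spin":0},{"offset":[0.004,0.002,-0.168],"spin":0}]'
python3 -m crank '[{"offset":[0,0,0],"spin":0},{"offset":[0,0,0],"spin":0},{"offset":[0,0,0],"spin":0},{"offset":[0,0,0],"spin":0},{"offset":[0,0,0],"spin":0},{"offset":[0,0,0],"spin":0},{"offset":[0,0,0],"spin":0},{"offset":[0,0,0],"spin":0}]' 0 20
```

```text
clock: 25.82
eef_pos: [396.1, -285.1, 127.5]
eef_rot: [-3.139, 0.005, 1.647]
wrist_force: [0.2, 0.5, -0.4]
finger_gap: 39.8
clock: 26.48
eef_pos: [396.5, -285.3, 128.3]
eef_rot: [-3.14, 0.006, 1.647]
wrist_force: [-0.8, 1.3, 6.0]
finger_gap: 11.6
```

```bash
python3 -m crank '[{"offset":[0.006,0,0],"spin":0},{"offset":[0.018,0.001,0],"spin":0},{"offset":[0.034,0.002,0],"spin":0},{"offset":[0.05,0.004,0],"spin":0},{"offset":[0.066,0.005,0],"spin":0},{"offset":[0.082,0.006,0],"spin":0},{"offset":[0.096,0.007,0],"spin":0},{"offset":[0.106,0.008,0],"spin":0}]' 
python3 -m crank '[{"offset":[0.012,0.001,0],"spin":0},{"offset":[0.026,0.002,0],"spin":0},{"offset":[0.04,0.003,0],"spin":0},{"offset":[0.054,0.004,0],"spin":0},{"offset":[0.066,0.005,0],"spin":0},{"offset":[0.075,0.006,0],"spin":0},{"offset":[0.08,0.006,0],"spin":0},{"offset":[0.082,0.006,0],"spin":0}]'
python3 -m crank '[{"offset":[0.001,0,0],"spin":0},{"offset":[0.002,0,0],"spin":0},{"offset":[0.003,0,0],"spin":0},{"offset":[0.004,0,0],"spin":0},{"offset":[0.005,0,0],"spin":0},{"offset":[0.006,0,0],"spin":0},{"offset":[0.007,0.001,0],"spin":0},{"offset":[0.007,0.001,0],"spin":0}]'
```

```text
clock: 27.15
eef_pos: [503.2, -276.9, 128.3]
eef_rot: [-3.14, 0.006, 1.648]
wrist_force: [-3.8, 2.0, 3.5]
finger_gap: 11.2
clock: 27.82
eef_pos: [585.6, -270.5, 128.4]
eef_rot: [-3.14, 0.005, 1.648]
wrist_force: [-3.4, 5.0, 4.4]
finger_gap: 11.4
clock: 28.48
eef_pos: [587.8, -270.3, 128.1]
eef_rot: [-3.128, 0.003, 1.647]
wrist_force: [-40.2, 2.3, 17.3]
finger_gap: 11.8
```

```bash
python3 -m crank '[{"offset":[0,0,0],"spin":0},{"offset":[0,0,0],"spin":0},{"offset":[0,0,0],"spin":0},{"offset":[0,0,0],"spin":0},{"offset":[-0.002,0,0.01],"spin":0},{"offset":[-0.002,0,0.04],"spin":0},{"offset":[-0.002,0,0.07],"spin":0},{"offset":[-0.002,0,0.09],"spin":0}]' 0.42
python3 -m crank '[{"offset":[-0.01,0,0.03],"spin":0},{"offset":[-0.03,0,0.06],"spin":0},{"offset":[-0.06,0,0.07],"spin":0},{"offset":[-0.09,0,0.07],"spin":0},{"offset":[-0.12,0,0.07],"spin":0},{"offset":[-0.14,0,0.07],"spin":0},{"offset":[-0.15,0,0.07],"spin":0},{"offset":[-0.15,0,0.07],"spin":0}]'
python3 - <<'E'
from h import *
t=locs("top",["cover_center","screwdriver","meter","tin"]);save(t,"pics/v.png")
w=wrist();save(w,"pics/w.png")
s=manip.read_state();print(s["eef_pos"],s["wrist_force"])
# profile along cabinet's x through the drawer front, wrist view, beside handle; predicted rows for shut panel
c,q=np.cos(.08),np.sin(.08)
for d in(0,3,6,10):print(d,proj(w,[[635.6-d*c+q*60,-266-d*q-c*60,146-0],[635.6-48*c-d*c,-270-48*q-d*q,152]]).round(1).tolist())
g=w["pixels"].astype(int);print(g[150,::1][330:400].tolist()[:2])
R=rimR(-.197);C=np.array([493.7,214,221.8])
print("flange corners seated(-2.6)",proj(t,(RC+[-2.6,0,6])@R.T+C).round(1).tolist())
T=t["pixels"].astype(int)
m=((T.max(2)-T.min(2)<30)&(T.min(2)>120)).astype("uint8");m[:,:130]=0;m[:,210:]=0;m[:175]=0;m[245:]=0
k=max(cv2.findContours(m,0,1)[0],key=cv2.contourArea);print(cv2.approxPolyDP(cv2.convexHull(k),2,True)[:,0].tolist())
E
```

```text
clock: 29.15
eef_pos: [586.2, -270.5, 221.9]
eef_rot: [-3.131, 0.005, 1.647]
wrist_force: [-0.1, 0.2, 1.1]
finger_gap: 39.6
clock: 29.82
eef_pos: [435.3, -270.6, 293.1]
eef_rot: [-3.133, 0.006, 1.646]
wrist_force: [0.3, 0.1, 0.2]
finger_gap: 39.2
top cover_center [([490.0, 210.0, 245.0], 0.62), ([754.0, -238.0, 270.0], 0.42)]
top screwdriver [([646.0, -1.0, 20.0], 0.74), ([630.0, -271.0, 152.0], 0.31)]
top meter [([362.0, 274.0, 39.0], 0.89), ([647.0, 2.0, 20.0], 0.3)]
top tin [([751.0, -239.0, 272.0], 0.74)]
[ 437.0042717  -270.33930973  291.4586101 ] [ 0.18835992 -0.18283227  1.06877974]
0 [[454.9, 245.7], [416.0, 194.4]]
3 [[452.0, 245.7], [412.8, 194.4]]
6 [[449.0, 245.7], [409.7, 194.4]]
10 [[445.1, 245.7], [405.6, 194.4]]
[[166, 112, 81], [171, 119, 86]]
flange corners seated(-2.6) [[144.0, 193.2], [190.9, 201.6], [187.7, 236.0], [142.8, 227.9]]
[[144, 193], [190, 201], [187, 235], [143, 227]]
```

```bash
python3 - <<'E'
from h import *
w=wrist();g=w["pixels"].astype(int)
for y in(-250,-270,-290):
    uv=proj(w,[[587.5-(y+270)*.08,y,146]])[0];r=int(uv[1])
    b=[c for c in range(370,460) if g[r,c].min()>120 and np.ptp(g[r,c])<30]
    print(uv.round(1),b[:1],b[-1:],len(b),proj(w,[[581.5-(y+270)*.08,y,146]])[0].round(1))
E
```

```text
[416.1 169. ] [380] [421] 30 [410.  168.5]
[413.9 189.1] [379] [418] 28 [407.8 188.6]
[411.7 208.6] [377] [416] 29 [405.7 208.2]
```

```bash
python3 -c "
from cell import manip
print(manip.sign_off(),manip.read_state()['clock'])"
```

```text
the job is handed in; nothing more can be done
the job is handed in; nothing more can be done
```

The cover is on the terminal box, let go, with its lip inside as far as I can see. The drawer is pushed shut and the job is handed in, at about 30 s of the 67 s allowed. Sign-off reported no verdict.

I pulled the drawer out about 188 mm by its handle. I gripped the cover across its 84 mm hood ends instead of the suggested 54 mm. That let it pivot in the fingers onto the 30° rim, since the moves cannot tilt the tool. It caught at first, with about 10 to 13 N of upward force, and small shifts along the slope and sideways freed it before I opened the fingers.

**Cover:**
- The wrist picture after release shows its edges within about 1 px of a flush pose at the rim's 30° tilt, about 2.6 mm down the slope from the middle. The limit is 7 mm.
- The last top view agrees to about 1 px.

**Drawer:** I eased it home until it met the stop, with the wrist force reaching about 40 N. The handle bar then showed about 1 mm from its shut position.

**Bystanders:** The screwdriver, meter and tin were found within about 7 mm of where they started, which is within the detector's scatter.

**Checks that disagreed:**
- The first rim height, about 200 mm, came from the distant cameras and was wrong. The two wrist views gave 222 mm, and I used that.
- The tilt I estimated while lowering the cover read only about 23° at the end, and a rough automatic fit after release gave 27.7°. I took the edge-by-edge comparison as the better evidence that it is flush.

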